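# Fresh feed on the pump: bottle onto the stirrer, sprung cover held at the threading mark

## Task

The peristaltic pump is getting a new feed line: stand the tall narrow-necked bottle from the spill tray upright in the middle of the magnetic stirrer's round plate, setting it down without dropping or tipping it, and let go of it. Then lift the pump's spring-loaded cover until the pointer on its edge stands on the broad black band of the index disc beside its hinge (about 34 degrees open) and keep holding it there, steady, so that a colleague can thread the tube: finish while the gripper is still holding the cover up. Leave everything else where it stands.

Things in the scene. Friction and masses are not known exactly. Their poses are not given: they have to be found in the camera images.
- feed_bottle: the feed bottle: the only narrow-necked bottle on the spill tray and the tallest thing there; brown glass with a paper label and a black screw cap; 130 mm high, 0.25 kg nominal; straight body diameter 58 mm up to 86 mm, shoulder narrowing to 33 mm at 102 mm, cap diameter 40 mm from 102 to 130 mm. Starts upright on the tray floor. Origin at the centre of its underside, z up
- feed_mid (a point): centre of the feed bottle, on its axis, half-way up (65 mm above its underside; the middle of the cap is 51 mm above this point)
- stirrer: magnetic stirrer, fixed: white box 150 x 130 x 48 mm (x, y, z) with a round metal plate of diameter 120 mm on top, its flat upper face 60 mm above the bench; one knob on its front. Origin under its centre on the bench
- plate_centre (a point): centre of the upper face of the stirrer's round plate, where the bottle is to stand; z up
- pump: peristaltic pump, fixed, 280 x 170 mm: in front a head with rollers and six white cassettes under a hinged windowed cover, behind it the drive housing with a sloping keypad (top 145 mm). Origin on the bench under its centre; its -x points to its front (handle side), facing world +y within 0.15 rad; its +y side, away from the robot, has a metal index disc, diameter 110 mm, round the hinge
- cover_handle (a point): middle of the bar handle near the front edge of the pump's cover (grey frame 155 x 164 mm with a clear window, 0.35 kg, top face 143 mm above the bench when closed). Round steel bar, diameter 12 mm, parallel to the hinge; 86 mm of it is free between two posts, with 36 mm of air under it. 130 mm in front of the hinge axis and 45 mm above it when closed (185 mm above the bench); it moves with the cover
- cover_hinge (a point): point on the hinge axis at the middle of the cover's width, 140 mm above the bench; the hinge axis is horizontal, along the pump's own y
- pointer_tip (a point): tip of the small grey pointer on the cover's side edge, 56.5 mm from the hinge axis, just outside the rim of the index disc; moves with the cover
- index_mark (a point): middle of the broad black band on the rim of the index disc, fixed: the pointer stands opposite it when the cover is open by 0.60 rad (34 degrees); thin ticks on the disc are at 0, 0.3, 0.9 and 1.2 rad
- cover (a joint): opening angle of the cover: 0 closed, grows as the handle goes up and back, stop at 1.25 rad; band from 0.52 to 0.68 rad, its middle at 0.60. A spring pulls it shut: about 6 N straight up at the handle to start lifting, about 8 N along its path (13 N straight up) at the band; it falls shut when let go
- tray: white plastic spill tray, fixed, 250 x 250 mm, rim 14 mm high, floor 4 mm thick; origin under its centre on the bench
- short_jar: bystander on the tray: small straight brown jar with a wide black lid, diameter 58 mm, 76 mm high; origin at the centre of its underside
- squat_jar: bystander on the tray: wide brown jar with a wide black lid, diameter 80 mm, 82 mm high; origin at the centre of its underside
- pot_cell1: bystander: open clear pot cell with a thick red rim, diameter 91 mm, 95 mm high, on the bench beyond the stirrer; origin at the centre of its underside
- pot_cell2: bystander: a second pot cell like the first, further to the robot's left; origin at the centre of its underside
- beaker: bystander: empty glass beaker, diameter 68 mm, 85 mm high, on the bench beyond the tray; origin at the centre of its underside
- screwdriver: bystander: screwdriver 170 mm long, lying on the bench on the robot's right, near the robot
- meter: bystander: grey hand-held meter 140 x 70 x 30 mm lying on the bench beyond the pump; origin under its centre
Things that resemble listed ones, but are neither listed nor needed, are in the scene too. Leave any yellow look-alike of the feed_bottle alone.

How it is judged:
On the way, in this order (a step that is already met when the one before it is completed fails the run):
1. the feed bottle stands upright on the stirrer's plate, let go (horizontal distance between feed_mid and plate_centre below 0.03 m and z of feed_mid in the frame of plate_centre between 0.058 and 0.072 m and angle between feed_mid's own z axis and vertical below 0.1 rad and contact force between feed_bottle and the arm below 0.1 N and contact force between feed_bottle and the fingers below 0.1 N and linear speed of feed_bottle below 0.05 m/s), for 0.3 s.
2. the cover is lifted and held at the band by the gripper (value of joint cover between 0.52 and 0.68 rad and velocity of joint cover between -0.15 and 0.15 rad/s and contact force between cover and the fingers above 2 N and contact force between cover and feed_bottle below 0.1 N), for 0.3 s.
At the end, for the whole second after the job is handed in: The bottle stands upright (within 0.1 rad) on the stirrer's plate, its axis within 30 mm of the plate's centre, untouched and at rest; the cover is open 0.52 to 0.68 rad and steady, carried by the gripper's fingers (more than 2 N on it) (all of step 1 and all of step 2); the arm keeps its last pose, push and grip.
It fails at once if the feed bottle is tipped more than 35 degrees (angle between feed_mid's own z axis and vertical above 0.6 rad).
It fails at once if the feed bottle is dropped: falls free of the fingers faster than 0.6 m/s (from about 20 mm) (contact force between feed_bottle and the fingers below 0.1 N and linear speed of feed_bottle above 0.6 m/s).
It fails at once if something else on the bench is moved by more than 30 mm or knocked over (distance of any of short_jar, squat_jar, pot_cell1, pot_cell2, beaker, screwdriver, meter from where it was at the start of the episode above 0.03 m or angle between any of short_jar, squat_jar, pot_cell1, pot_cell2, beaker, meter's own z axis and vertical above 0.5 rad).
It also fails if it takes over 48 s, if anything falls off the work surface, if the arm or the gripper's body presses on something with over 40 N, if the wrist force passes 120 N, or if a joint passes its speed limit or range.

## Robot

A 6-joint arm with a two-finger parallel gripper is mounted at the origin on the work surface. World frame = base frame: x ahead of the robot, y to its left, z up, the work surface at z = 0. Lengths are in m, angles in rad, forces in N, time in s.
With the tool pointing down it reaches from about 0.275 to 0.75 m from the base axis. Payload 10.2 kg.
Tool frame: the origin (TCP) lies midway between the tips of the shut fingers; the grasp point (between the pads) lies 19 mm behind it (env.hold_point_z is the distance from the TCP to the grasp point, in m); x points along the fingers, z is the direction in which the jaws open and shut, and the axes are right-handed (so a half turn about x gives the same grasp; the last joint's range is limited). The gripper opens to 85 mm and grips with 20 to 120 N. Pads are 22 mm wide; open, the fingers measure 114 mm over their backs; the gripper's body (76 mm by 85 mm) begins 54 mm behind the grasp point. The pads swing forward as they close: fully open they stand 13 mm farther back than shut.
Start: joints at [-0.223, 0.313, 1.498, -0, 1.331, -0.223], TCP at [0.525, -0, 0.231] pointing down, gripper open.
Joint ranges: [-2.94, 2.94], [-0.97, 2.17], [0.19, 2.56], [-1.23, 4.37], [0.02, 3.11], [-2.88, 2.88]. Speed limits (rad/s): [2.39, 2.39, 3.01, 3.14, 3.14, 3.14].

## Interface

Orientations are given as a unit quaternion [x, y, z, w].
In Python, from bench import env, kinematics, monitor, eyes, job gives the robot as it stands. The module is installed in compiled form; this text tells all that it offers. Calls block until the motion is done:
- env.reach(position, orientation): joint-space move of the TCP to a pose.
- env.movel(position, velocity=0.15, frame=None, guard=None): straight line of the TCP; frame=None keeps the orientation; velocity is the mean speed in m/s. With guard (N) it stops when the force on the tool has changed by that much, and returns True; else False.
- env.set_joints(angles): joint-space move.
- env.release() and env.close_gripper(effort=None): open the fingers fully, or close them until they stop; effort is the grip in N (None keeps the last).
- env.hold(seconds).
- kinematics.ik(position, orientation): joint angles nearest the present ones, or None.
- monitor.sense(): the state.
- eyes.grab_frame(name): name is "scene" or "side" or "wrist"; returns a dict with "frame" (400x640x3 uint8, red, green, blue), "mtx" (3x3 intrinsics, pixels), "view" (4x4, takes a point from world to camera coordinates). Camera axes: x right, y down, z forward; pixel columns grow to the right and rows downward; lengths in m; the calibration is good to about 2 mm. A picture is of the moment at which its call begins. There is no depth.
A pose or a line that the arm cannot do raises env.MotionError and nothing moves.
- job.hand_in(): hands the job in, once; it reports no verdict.
The state is a dict: "clock": time; "joints": joint angles; "qvel": joint speeds; "joint_efforts": joint torques, N m; "position": TCP position; "ee_rot": TCP orientation; "contact_force": force on the tool from outside, world axes, zero at the start; "ft_torque": the same for the moment, N m; "finger_gap": opening from 0.0 (shut) to 1.0 (fully open).
Only numpy, scipy, OpenCV 4.12 (cv2) and the standard library are available. Lean on these libraries where they do the work, as an engineer would, in place of code of your own. Each camera call takes 0.05 s, during which the arm holds its last target.

## Working session

There is one attempt and no reset: what is moved stays moved. The work goes in short steps, each a Python script; the robot and the scene stay as the last script left them, time stands still between calls to the robot, and variables do not carry over. Pictures are saved under pics/ and viewed, and the job is handed in when it is done.

```bash
mkdir -p pics; ls
cat > h.py <<'E'
import numpy as np, cv2
from bench import env, kinematics, monitor, eyes, job
def snap(n,fn):
    f=eyes.grab_frame(n); cv2.imwrite('pics/'+fn,f['frame'][:,:,::-1]); np.savez('pics/'+fn+'.npz',K=f['mtx'],V=f['view'],f=f['frame']); return f
def load(fn):
    d=np.load('pics/'+fn+'.npz'); return {'mtx':d['K'],'view':d['V'],'frame':d['f']}
def ray(f,u,v):
    R=f['view'][:3,:3];t=f['view'][:3,3]; c=-R.T@t
    d=R.T@np.linalg.inv(f['mtx'])@np.array([u,v,1.]); return c,d/np.linalg.norm(d)
def onz(f,u,v,z):
    c,d=ray(f,u,v); return c+d*(z-c[2])/d[2]
def proj(f,p):
    q=f['view'][:3,:3]@np.array(p,float)+f['view'][:3,3]; q=f['mtx']@q; return q[:2]/q[2]
def tri(obs):
    A=np.zeros((3,3));b=np.zeros(3)
    for f,u,v in obs:
        c,d=ray(f,u,v);P=np.eye(3)-np.outer(d,d);A+=P;b+=P@c
    p=np.linalg.solve(A,b)
    return p,[np.round(proj(f,p)-np.array([u,v]),1) for f,u,v in obs]
E
python3 - <<'E'
from h import *
for n in ['scene','side','wrist']: 
    f=snap(n,n+'0.png'); R=f['view'][:3,:3]; print(n,-R.T@f['view'][:3,3],R[2],f['mtx'][0,0])
s=monitor.sense();print(s); print(env.hold_point_z)
E
```

```text
pics
scene [ 1.52299619 -0.51528022  0.93956752] [-0.71329598  0.37929376 -0.5893599 ] 505.22870469405916
side [ 0.23404421 -0.83926992  0.90896271] [ 0.25394299  0.70768105 -0.6593182 ] 456.7434906382662
wrist [0.52454208 0.06843455 0.37324666] [-0.00097529 -0.27499164 -0.96144612] 284.2733468552399
{'clock': 0.15, 'joints': array([-2.23394265e-01,  3.13304827e-01,  1.49824248e+00, -3.31725174e-05,
        1.33099596e+00, -2.23383728e-01]), 'qvel': array([ 1.61579064e-05, -1.31150651e-03, -2.00420917e-03,  1.26576478e-03,
        2.38192564e-03, -1.68180762e-03]), 'joint_efforts': array([ 1.79854873e-03, -4.12368500e+01, -2.59796566e+01, -1.57318855e-04,
        3.17765021e-03, -3.62555340e-05]), 'position': array([5.24811664e-01, 2.51958625e-05, 2.30882620e-01]), 'ee_rot': array([6.42826055e-05, 7.07436966e-01, 6.24136684e-05, 7.06776437e-01]), 'contact_force': array([ 0.14156336,  0.33680844, -0.42455936]), 'ft_torque': array([0.02449393, 0.02957743, 0.01362781]), 'finger_gap': 1.0024968375267584}
0.0187
```

View pics/scene0.png

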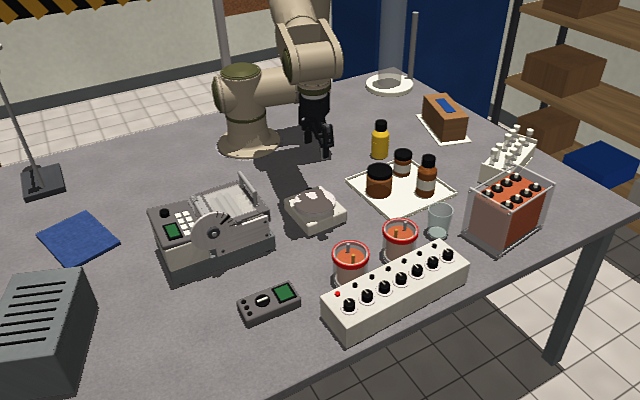

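View pics/side0.png

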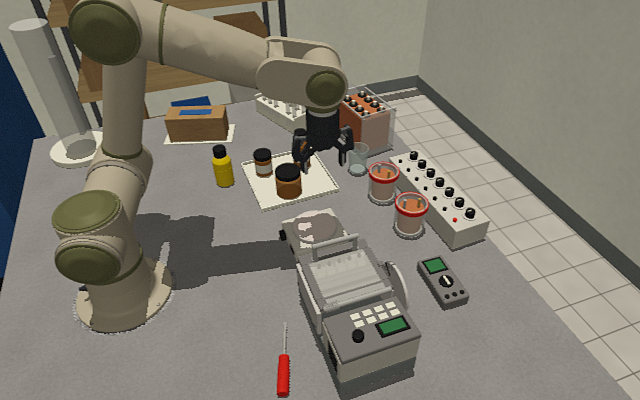

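View pics/wrist0.png

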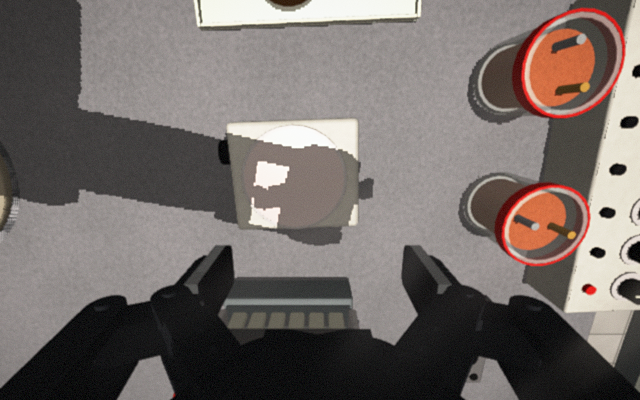

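Candidates in the scene view:
- Brown bottle with label on the tray, (427,176): tall, narrow neck, black cap.
- Yellow bottle off the tray, (380,140): the look-alike.
- Short jar, (402,162), and squat jar, (379,180): both wide-lidded.

I choose (427,176) and will check it in a crop.

Run:
```python
from h import *
a=cv2.imread('pics/scene0.png')
cv2.imwrite('pics/c1.png',cv2.resize(a[110:220,340:480],None,fx=5,fy=5,interpolation=cv2.INTER_CUBIC))
cv2.imwrite('pics/c2.png',cv2.resize(a[165:290,140:350],None,fx=3.8,fy=3.8,interpolation=cv2.INTER_CUBIC))
b=cv2.imread('pics/side0.png')
cv2.imwrite('pics/c3.png',cv2.resize(b[195:395,270:430],None,fx=3,fy=3,interpolation=cv2.INTER_CUBIC))
```

```text
(no output)
```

View pics/c1.png

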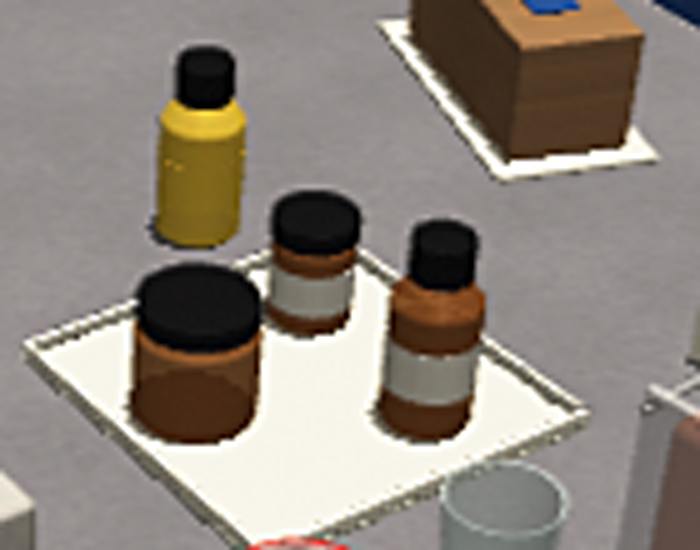

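View pics/c2.png

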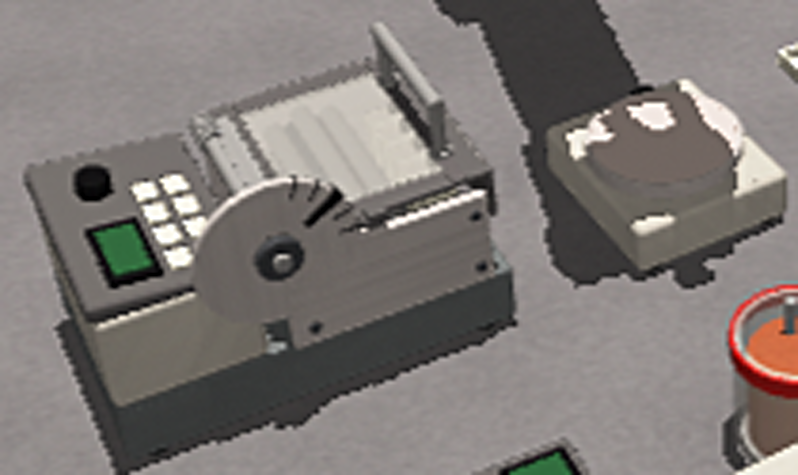

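View pics/c3.png

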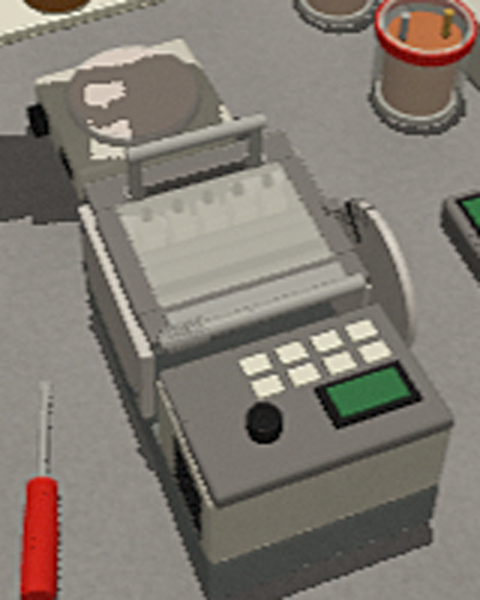

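Run:
```python
from h import *
np.set_printoptions(precision=4,suppress=True)
S=load('scene0.png');D=load('side0.png');W=load('wrist0.png')
p1=lambda x,y:((x-2)/5+340,(y-2)/5+110)
p2=lambda x,y:((x-1.4)/3.8+140,(y-1.4)/3.8+165)
p3=lambda x,y:((x-1)/3+270,(y-1)/3+195)
print('cap',onz(S,*p1(445,238),.134))
print('body mid',onz(S,*p1(437,300),.09), 'label', onz(S,*p1(432,375),.045))
for nm,a,b in [('barA',p2(380,30),p3(132,153)),('barB',p2(438,103),p3(264,122))]:
    print(nm,tri([(S,*a),(D,*b)]),onz(S,*a,.185),onz(D,*b,.185))
print('plate S',onz(S,*p2(662,140),.06),'D',onz(D,*p3(134,95),.06),'W',onz(W,294,177,.06))
print('wrist bar',[onz(W,u,301,.185) for u in (220,352)])
print('hinge disc boss',onz(S,*p2(283,260),.14))
for uv in [(380,172),(402,152)]: print(onz(S,*uv,.085))
```

```text
cap [0.5715 0.348  0.134 ]
body mid [0.5711 0.348  0.09  ] label [0.583  0.3404 0.045 ]
barA (array([ 0.4367, -0.1846,  0.1861]), [array([-0.2,  0.4]), array([-0.2, -0.5])]) [ 0.4339 -0.1829  0.185 ] [ 0.437  -0.1851  0.185 ]
barB (array([ 0.5388, -0.1852,  0.1852]), [array([-0.8,  1.2]), array([-0.7, -1.4])]) [ 0.535  -0.1815  0.185 ] [ 0.5387 -0.1897  0.185 ]
plate S [0.5013 0.0011 0.06  ] D [ 0.4965 -0.0061  0.06  ] W [0.498  0.0048 0.06  ]
wrist bar [array([ 0.4496, -0.0666,  0.185 ]), array([ 0.5509, -0.0666,  0.185 ])]
hinge disc boss [ 0.5815 -0.3124  0.14  ]
[0.504  0.2253 0.085 ]
[0.4466 0.3482 0.085 ]
```

Run:
```python
from h import *
q=[0,.70711,0,.70711]
env.reach([0.52,0.20,0.30],q)
for n in ['wrist','side']: snap(n,n+'1.png')
print(monitor.sense()['joints'],monitor.sense()['clock'])
for p in ([.572,.348,.25],[.572,.348,.10],[.498,.003,.16]): print(kinematics.ik(p,q))
h=np.sqrt(.5)
from scipy.spatial.transform import Rotation as R
for s in (1,-1):
  r=R.from_euler('z',s*np.pi/2)*R.from_quat(q); print(s,kinematics.ik([.488,-.185,.166],r.as_quat()), r.as_matrix()[:,2])
  r2=R.from_rotvec([-0.6*-1,0,0])*r; print(r2.as_matrix()[:,0],kinematics.ik([.488,-.233,.24],r2.as_quat()))
```

```text
[ 1.54255819e-01  3.48555795e-01  1.27317249e+00 -2.69517099e-04
  1.52109859e+00  1.56238606e-01] 1.1083
[ 3.71980873e-01  6.41948184e-01  9.50327833e-01 -4.44089210e-16
  1.54931664e+00  3.71980873e-01]
[ 3.71980873e-01  7.44432399e-01  1.16490032e+00 -4.44089210e-16
  1.23225994e+00  3.71980873e-01]
[-2.29682364e-01  3.23970475e-01  1.67947140e+00 -4.44089210e-16
  1.13815078e+00 -2.29682364e-01]
1 [-5.87089729e-01  3.66560978e-01  1.60146398e+00 -4.44089210e-16
  1.17356770e+00 -2.15788606e+00] [2.22044605e-16 1.00000000e+00 0.00000000e+00]
[ 1.11022302e-16  5.64642473e-01 -8.25335615e-01] [-0.84767145  0.54303608  1.25184051  0.39398834  1.80221075 -2.41696521]
-1 [-5.87089729e-01  3.66560978e-01  1.60146398e+00 -4.44089210e-16
  1.17356770e+00  9.83706598e-01] [ 2.22044605e-16 -1.00000000e+00  0.00000000e+00]
[-9.71445147e-17  5.64642473e-01 -8.25335615e-01] [-0.84767145  0.54303608  1.25184051  0.39398834  1.80221075  0.72462744]
```

View pics/wrist1.png

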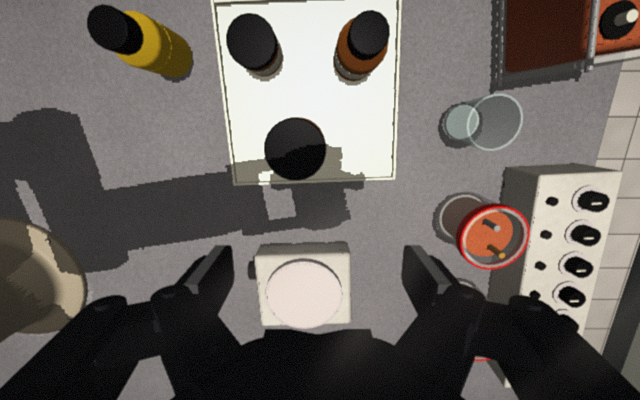

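View pics/side1.png

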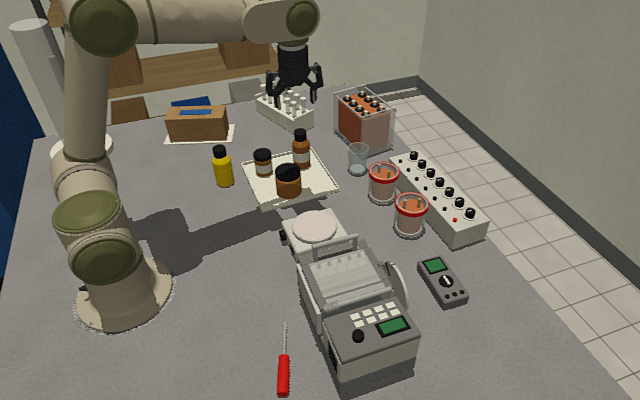

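The brown narrow-necked bottle is clear in both views: cap at wrist (370,31) and side (300,132). The plate is fully lit at wrist (304,293) and side (315,226).

Run:
```python
from h import *
np.set_printoptions(precision=4,suppress=True)
S=load('scene0.png');D=load('side1.png');W=load('wrist1.png')
cv2.imwrite('pics/c4.png',np.hstack([cv2.resize(W['frame'][0:90,320:410,::-1],(390,390),interpolation=2),cv2.resize(D['frame'][120:180,270:330,::-1],(390,390),interpolation=2)]))
cv2.imwrite('pics/c5.png',np.hstack([cv2.resize(W['frame'][235:335,245:360,::-1],(390,390*100//115),interpolation=2),cv2.resize(D['frame'][200:260,280:349,::-1],(390,390*100//115),interpolation=2)]))
```

```text
(no output)
```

View pics/c4.png

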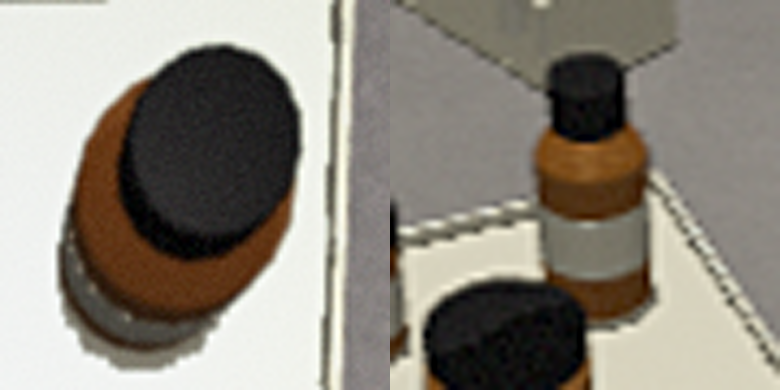

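View pics/c5.png

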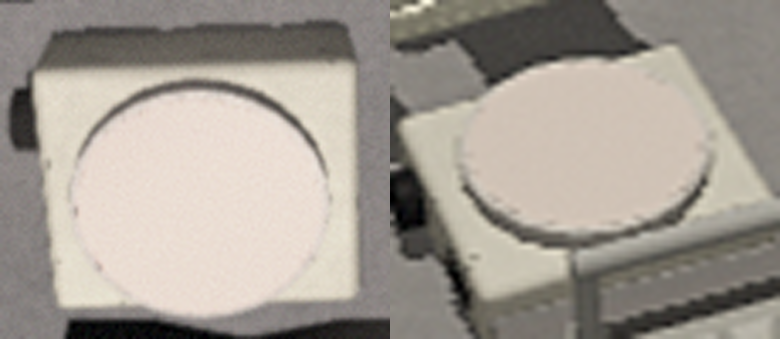

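Run:
```python
from h import *
np.set_printoptions(precision=4,suppress=True)
S=load('scene0.png');D=load('side1.png');W=load('wrist1.png')
c=[(W,369.5,32),(D,299.7,130.8),(S,428.7,157)]
print(tri(c),[onz(*a,.134) for a in c])
p=[(W,304,294.9),(D,314.4,225.5)]
print(tri(p),[onz(*a,.06) for a in p])
```

```text
(array([0.5706, 0.3477, 0.1328]), [array([ 0.6, -0.7]), array([-0.2, -0.4]), array([-0.4,  0.4])]) [array([0.5699, 0.3468, 0.134 ]), array([0.57  , 0.3437, 0.134 ]), array([0.5708, 0.349 , 0.134 ])]
(array([0.4987, 0.0011, 0.0557]), [array([0.2, 0.1]), array([-0.1,  0. ])]) [array([0.4986, 0.0042, 0.06  ]), array([ 0.4977, -0.0031,  0.06  ])]
```

Run:
```python
from h import *
q=[0,.70711,0,.70711]
x,y=.5705,.3475
env.reach([x,y,.20],q)
snap('wrist','wrist2.png')
print(env.movel([x,y,.105],velocity=.12,guard=8))
snap('scene','scene2.png')
env.close_gripper(40)
s=monitor.sense();print(s['clock'],s['position'],s['finger_gap'],s['contact_force'])
snap('wrist','wrist3.png');snap('scene','scene3.png')
a=[cv2.imread('pics/scene%d.png'%i)[90:220,340:500] for i in(2,3)]
cv2.imwrite('pics/c6.png',cv2.resize(np.hstack(a),(800,325),interpolation=2))
```

```text
False
3.4083 [0.57058512 0.34756506 0.10540506] 0.459243078790637 [-0.65931934  0.49048658  3.55793269]
```

View pics/c6.png

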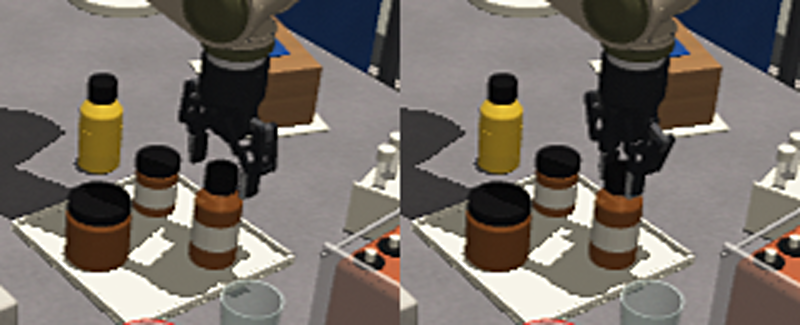

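View pics/wrist2.png

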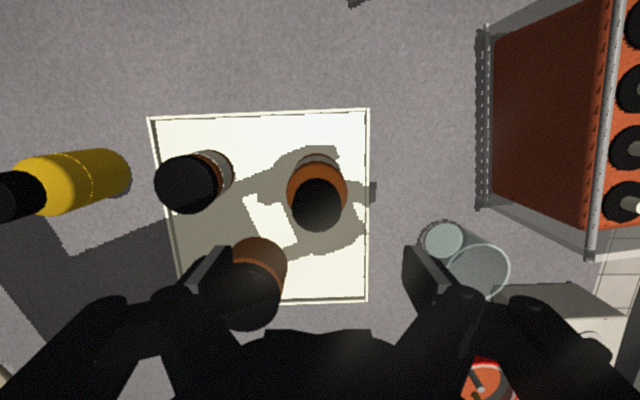

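Both fingers are on the cap: the gap is 39 mm and the bottle stands straight. Next I lift it, carry it across and look before lowering.

Run:
```python
from h import *
x,y=.5705,.3475
env.movel([x,y,.26],velocity=.12)
s=monitor.sense();print(s['finger_gap'],s['contact_force'])
env.movel([.498,.001,.26],velocity=.18)
env.movel([.498,.001,.185],velocity=.1)
s=monitor.sense();print(s['clock'],s['position'],s['finger_gap'],s['contact_force'])
snap('side','side4.png');snap('scene','scene4.png')
a=[cv2.imread('pics/scene4.png')[100:260,220:400],cv2.imread('pics/side4.png')[130:290,230:410]]
cv2.imwrite('pics/c7.png',cv2.resize(np.hstack(a),(792,352),interpolation=2))
```

```text
0.4573051970425602 [ 0.38944775 -0.42891491 -3.06030623]
7.9667 [0.49833683 0.00095678 0.18559789] 0.4580045132387235 [-0.1019239   0.70196132 -1.79218976]
```

View pics/c7.png

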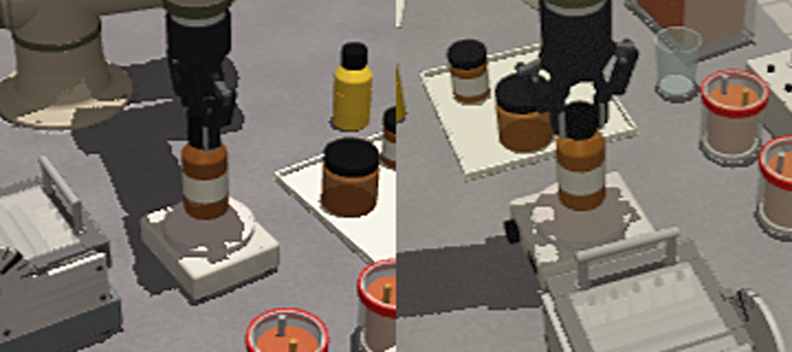

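The bottle hangs upright over the plate, centred in both views (crop about (206,205) and (582,200)). Now I set it down gently.

Run:
```python
from h import *
env.movel([.498,.001,.168],velocity=.06)
print(env.movel([.498,.001,.156],velocity=.02,guard=4))
s=monitor.sense();print(s['clock'],s['position'],s['contact_force'])
env.release(); env.hold(.2)
s=monitor.sense();print(s['clock'],s['position'],s['finger_gap'],s['contact_force'])
snap('scene','scene5.png')
env.movel([.498,.001,.26],velocity=.12)
env.hold(.1)
snap('wrist','wrist6.png');snap('side','side6.png');snap('scene','scene6.png')
a=[cv2.imread('pics/scene6.png')[100:260,220:400],cv2.imread('pics/side6.png')[130:290,230:410]]
cv2.imwrite('pics/c8.png',cv2.resize(np.hstack(a),(792,352),interpolation=2))
print(monitor.sense()['clock'])
```

```text
True
8.925 [0.49813568 0.00094618 0.16134644] [-0.4527126  -0.30506047  5.13701435]
9.65 [0.49758693 0.00107479 0.1604969 ] 0.9998283411959524 [-0.44125388  0.13279789  0.94238335]
10.925
```

View pics/c8.png

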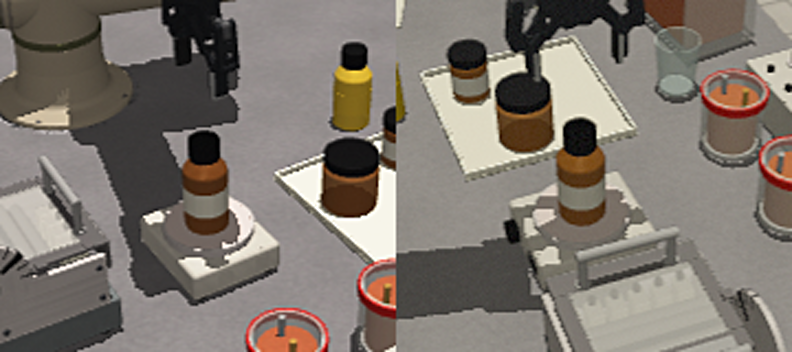

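View pics/wrist6.png

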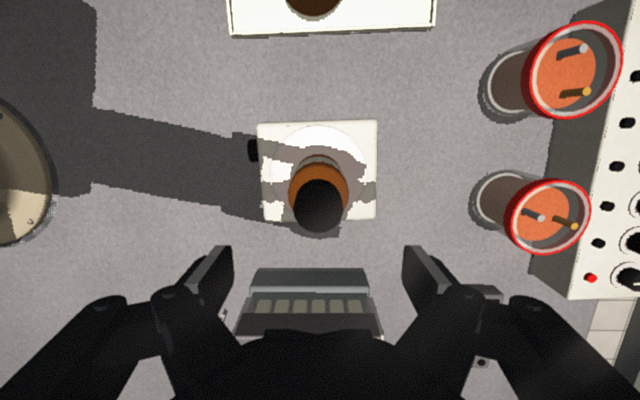

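The bottle stands upright and centred on the plate, let go. The cassette front edge in the wrist view is level at row 268, so the pump's yaw is about 0. Next I go above the handle with the jaws across the bar and measure it.

```bash
cat >> h.py <<'E'
from scipy.spatial.transform import Rotation as R
QH=R.from_euler('z',-np.pi/2)*R.from_quat([0,.5**.5,0,.5**.5])
E
python3 - <<'E'
from h import *
env.reach([.487,-.185,.265],QH.as_quat())
s=monitor.sense();print(s['clock'],s['position'],s['joints'])
for n in ['wrist','side','scene']: snap(n,n+'7.png')
a=[cv2.imread('pics/scene7.png')[150:290,140:300],cv2.imread('pics/side7.png')[195:335,270:430]]
cv2.imwrite('pics/c9.png',cv2.resize(np.hstack(a),(800,350),interpolation=2))
E
```

```text
12.0417 [ 0.48708992 -0.18458592  0.26496985] [-5.87491275e-01  2.81145494e-01  1.45189723e+00  1.76626657e-04
  1.40863841e+00  9.81359457e-01]
```

View pics/c9.png

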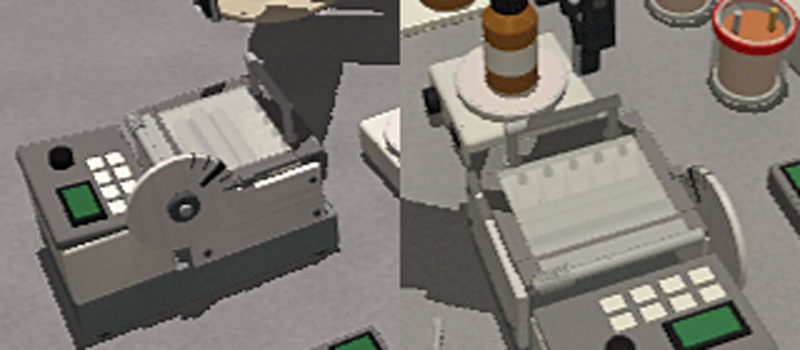

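View pics/wrist7.png

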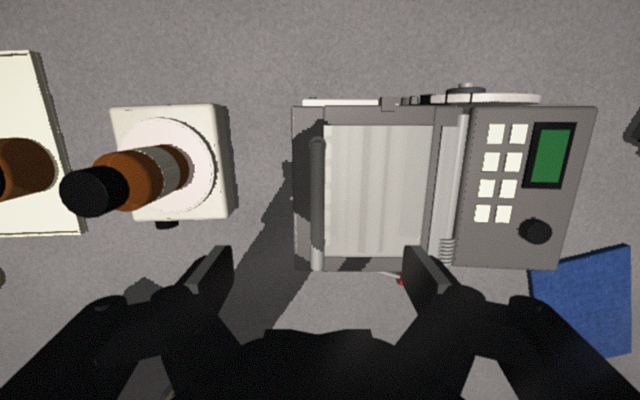

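Run:
```python
from h import *
np.set_printoptions(precision=4,suppress=True)
W=load('wrist7.png');S=load('scene0.png');D=load('side1.png')
for u,v,z in [(318.5,141,.185),(317.5,267,.185),(294,107,.143),(296,268,.143),(463,115,.14),(448,262,.14),(465,93,.14)]: print(u,v,onz(W,u,v,z))
for p in ([.437,-.185,.185],[.539,-.185,.185],[.488,-.185,.185]): print([proj(F,p) for F in (W,S,D)])
cv2.imwrite('pics/c10.png',cv2.resize(W['frame'][90:280,280:480,::-1],(600,570),interpolation=2))
```

```text
318.5 141 [ 0.5394 -0.1867  0.185 ]
317.5 267 [ 0.4314 -0.1861  0.185 ]
294 107 [ 0.5658 -0.1651  0.143 ]
296 268 [ 0.4066 -0.1639  0.143 ]
463 115 [ 0.5593 -0.3172  0.14  ]
448 262 [ 0.4121 -0.3224  0.14  ]
465 93 [ 0.5779 -0.3163  0.14  ]
[array([316.2506, 261.2027]), array([239.3258, 173.3229]), array([313.6469, 245.631 ])]
[array([316.3389, 141.5525]), array([254.2196, 192.9853]), array([356.9637, 233.9002])]
[array([316.2921, 204.9732]), array([246.5656, 182.8807]), array([335.5844, 239.69  ])]
```

View pics/c10.png

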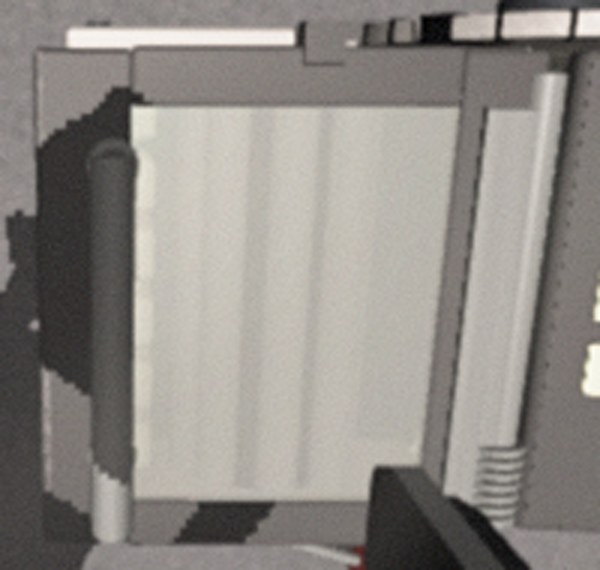

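The bar is at y≈-0.186 with its x centre ≈0.486, parallel to x. The hinge is at y≈-0.316, 130 mm behind, which is consistent. I'll descend, grip and check.

Run:
```python
from h import *
np.set_printoptions(precision=4,suppress=True)
print(env.movel([.486,-.186,.166],velocity=.08,guard=10))
env.close_gripper(60)
s=monitor.sense();print(s['clock'],s['position'],s['finger_gap'],s['contact_force'],s['ft_torque'])
for n in ['wrist','side','scene']: snap(n,n+'8.png')
a=[cv2.imread('pics/wrist8.png')[80:300,200:480],cv2.imread('pics/side8.png')[195:335,270:448]]
cv2.imwrite('pics/c11.png',np.hstack([cv2.resize(i,(400,314),interpolation=2) for i in a]))
```

```text
False
14.2667 [ 0.486  -0.1842  0.1661] 0.11555886418211564 [-0.2156  9.4857  4.0174] [ 1.591   0.0546 -0.0063]
```

View pics/c11.png

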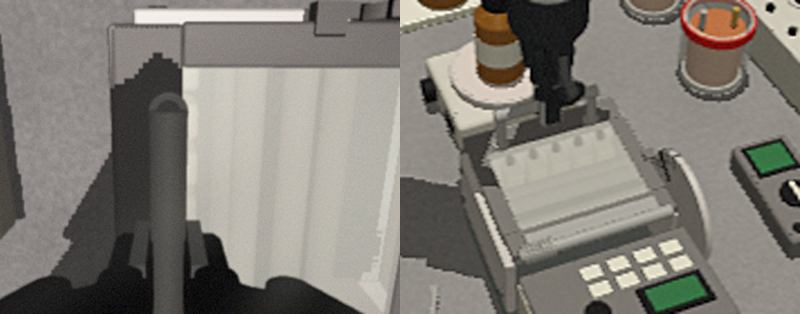

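The bar is gripped, with both pads on it. The 9.5 N side force shows it is about 2 mm further forward (y≈-0.184), so I shift the hinge to -0.314 and lift along the arc, turning the tool with the cover.

```bash
cat >> h.py <<'E'
C=np.array([.486,-.314,.14]); T0=np.array([.486,-.184,.166])
def arc(th,v=.05):
    r=R.from_rotvec([th,0,0]); env.movel(C+r.apply(T0-C),velocity=v,frame=(r*QH).as_quat())
E
python3 - <<'E'
from h import *
np.set_printoptions(precision=3,suppress=True)
for th in (.0,.08,.16,.25,.34):
    arc(th); s=monitor.sense(); print(th,s['clock'],s['position'],s['finger_gap'],s['contact_force'],s['ft_torque'])
    if np.linalg.norm(s['contact_force'])>50: break
for n in ['side','scene']: snap(n,n+'9.png')
a=[cv2.imread('pics/scene9.png')[150:290,140:320],cv2.imread('pics/side9.png')[175:315,270:450]]
cv2.imwrite('pics/c12.png',np.hstack([cv2.resize(i,(400,311),interpolation=2) for i in a]))
E
```

```text
0.0 14.6667 [ 0.486 -0.184  0.166] 0.1164779014006625 [-0.557 -2.138  1.091] [-0.181  0.146  0.011]
0.08 15.025 [ 0.486 -0.186  0.176] 0.11894041169504382 [ 2.4    0.149 -6.539] [-0.028 -0.434 -0.074]
0.16 15.3833 [ 0.486 -0.19   0.186] 0.11911850155276248 [ 3.151  0.389 -6.366] [-0.214 -0.457 -0.117]
0.25 15.775 [ 0.486 -0.194  0.197] 0.11522616505492139 [ 2.43  -0.243 -7.349] [-0.314 -0.334 -0.167]
0.34 16.1667 [ 0.486 -0.2    0.207] 0.11666261911814932 [ 2.689  0.816 -7.746] [-0.388 -0.304 -0.201]
```

View pics/c12.png

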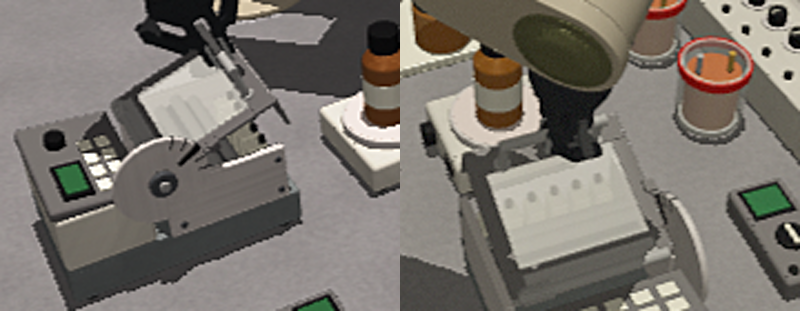

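The cover follows with small forces (about 8 N) and the bottle is untouched. I continue to 0.60.

Run:
```python
from h import *
np.set_printoptions(precision=3,suppress=True)
for th in (.43,.52,.60):
    arc(th); s=monitor.sense(); print(th,s['clock'],s['position'],s['finger_gap'],s['contact_force'],s['ft_torque'])
    if np.linalg.norm(s['contact_force'])>50: break
env.hold(.4)
s=monitor.sense();print(s['clock'],s['position'],s['contact_force'],R.from_quat(s['ee_rot']).as_matrix()[:,0])
for n in ['side','scene']: snap(n,n+'10.png')
S=load('scene10.png')
print('mark@.6',proj(S,[.57,-.314+.0565*np.cos(.6),.14+.0565*np.sin(.6)]))
a=S['frame'][185:265,180:260,::-1]
cv2.imwrite('pics/c13.png',np.hstack([cv2.resize(a,(400,400),interpolation=2),cv2.resize(cv2.imread('pics/scene10.png')[120:300,140:320],(400,400),interpolation=2)]))
```

```text
0.43 16.6583 [ 0.486 -0.206  0.218] 0.11584519010291826 [ 1.891  2.796 -7.971] [-0.344 -0.214 -0.157]
0.52 17.05 [ 0.486 -0.214  0.227] 0.11724240083007999 [ 0.556  3.625 -6.933] [-0.412 -0.177 -0.132]
0.6 17.4083 [ 0.486 -0.221  0.235] 0.11158139807680324 [ 1.146  4.629 -7.077] [-0.36  -0.135 -0.121]
17.8083 [ 0.486 -0.221  0.235] [ 0.378  4.977 -8.403] [-0.     0.565 -0.825]
mark@.6 [228.323 214.214]
```

View pics/c13.png

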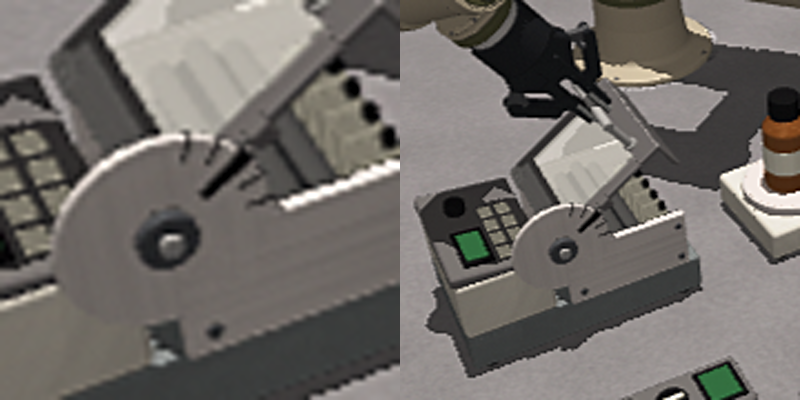

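View pics/side10.png

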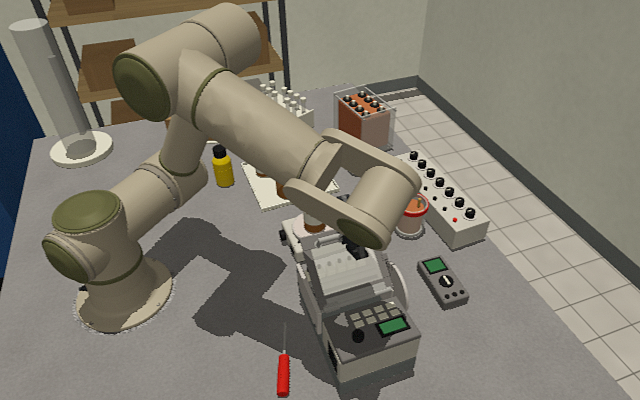

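Run:
```python
from h import *
S=load('scene10.png');o=load('scene5.png')
f=lambda F:cv2.resize(F['frame'][198:238,210:250,::-1],(400,400),interpolation=cv2.INTER_NEAREST)
cv2.imwrite('pics/c14.png',np.hstack([f(S),f(o)]))
# projections of the pointer at disc rim for angles
for x in (.57,.58):
  print(x,[proj(S,[x,-.314+.0565*np.cos(t),.14+.0565*np.sin(t)]).round(1) for t in (0,.3,.5,.6,.7,.9)])
```

```text
0.57 [array([233.8, 223. ]), array([232. , 218.1]), array([229.7, 215.4]), array([228.3, 214.2]), array([226.7, 213.2]), array([223.1, 211.8])]
0.58 [array([235.3, 225.2]), array([233.4, 220.3]), array([231.2, 217.6]), array([229.8, 216.5]), array([228.2, 215.5]), array([224.6, 214. ])]
```

View pics/c14.png

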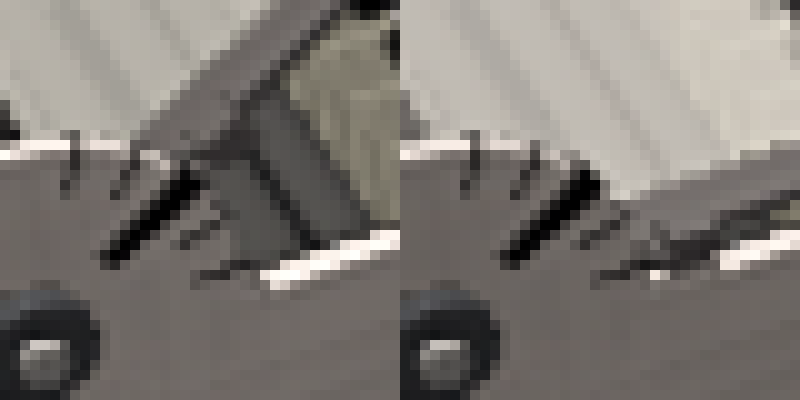

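Run:
```python
from h import *
np.set_printoptions(precision=1,suppress=True)
S=load('scene10.png')
img=cv2.resize(S['frame'][130:250,170:290,::-1],(600,600),interpolation=2)
for i,t in enumerate((.5,.6,.7)):
  r=R.from_rotvec([t,0,0]); col=[(0,0,255),(0,200,0),(255,0,0)][i]
  P=[C+r.apply(np.array(p)-C) for p in ([.566,-.165,.143],[.539,-.184,.185],[.437,-.184,.185],[.570,-.314+.0565,.14])]
  for p in P:
    u=proj(S,p); print(t,u)
    cv2.circle(img,tuple(int(a) for a in (u-[170,130]+.5)*5),4,col,1)
cv2.imwrite('pics/c15.png',img); print(monitor.sense()['clock'])
```

```text
0.5 [257.4 189.1]
0.5 [237.9 178.8]
0.5 [223.4 159.2]
0.5 [229.7 215.4]
0.6 [253.9 185.9]
0.6 [233.3 177.1]
0.6 [219.  157.5]
0.6 [228.3 214.2]
0.7 [249.8 183.1]
0.7 [228.4 175.9]
0.7 [214.2 156.2]
0.7 [226.7 213.2]
17.9083
```

View pics/c15.png

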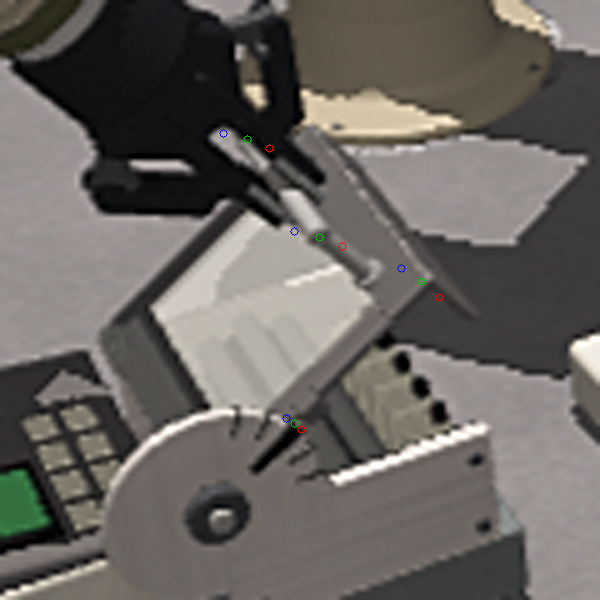

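The overlay checks out. The bar end and cover corner fall on the 0.60 rad (green) prediction to within about 0.02–0.03 rad. The pointer is opposite the black band, at about (230,214) in the scene view. The bottle still stands on the plate, so I hand in.

Run:
```python
from h import *
s=monitor.sense();print(s['clock'],s['position'],s['contact_force'],np.abs(s['qvel']).max(),s['finger_gap'])
job.hand_in()
```

```text
17.9083 [ 0.48596645 -0.22129483  0.23483897] [ 0.18712678  3.97458658 -7.96803977] 0.0020530648797442565 0.1140468757304535
the job is handed in; nothing more can be done
```

I stood the brown narrow-necked bottle upright in the middle of the stirrer plate and let go. I then lifted the pump cover by its bar and was still holding it at the black band when I handed the job in, at about 18 s of the 48 s allowed. No verdict was reported.

- **Bottle:** after release the pictures showed it upright and centred on the plate by eye. It was still standing there in the last scene picture.
- **Cover:** the pointer stood opposite the band. Predicted bar and corner positions fitted an opening of about 0.57–0.60 rad, against the allowed 0.52–0.68. I had no direct reading of the angle.
- **Hold:** the arm was at rest, with about 9 N measured at the tool and the gripper closed on the bar.
- **Small disagreements:** the bar was about 2 mm further forward than measured, which showed as a 9.5 N side force when gripping, so I corrected the lifting path. The finger gap read about 10 mm on the 12 mm bar.
- **Bystanders:** nothing appeared moved in the pictures, but I did not measure them.

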